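# Clear the nut dispenser's catch tray and hold its sprung gate half open

### The job

Take the two filled tartlet moulds out of the nut dispenser's catch tray and stand them side by side, level all the way, on the floor of the baking tray. Then draw the dispenser's sprung slide gate open to half of its travel, never wide open, and finish while still holding it steady there: I am about to pour in hazelnuts, and they should only trickle into the empty catch tray so that I can pick them over. Leave the bowl, ramekin, lid and spatula where they are.

Things in the scene. Friction and masses are not known exactly. Their poses are not given: they have to be found in the camera images.
- dispenser: Countertop hopper dispenser, fixed to the counter. Origin on the counter below the middle of its round outlet; its own -x is the front (catch tray), z up. Steel outlet block 100 x 100 mm, 129 to 165 mm high, centred over the origin; a chute slopes from it to the front, its lip about 85 mm before the origin and under 90 mm high. The slide gate comes out of the block towards this frame's -y.
- hopper_mouth (a point): Centre of the open top of the dispenser's round clear hopper, 310 mm above the counter and right above the dispenser's origin. The hopper is empty, 112 mm across, and stands from 165 to 310 mm high.
- catch_tray (a point): Centre of the floor of the dispenser's shallow steel catch tray, 10 mm above the counter, 167.5 mm before the dispenser's origin; the tray measures 175 mm (dispenser x) by 210 mm (dispenser y), its lip is 20 mm above the counter. It is fixed to the dispenser and open above.
- gate (a joint): Position of the slide gate in m: 0 shut (start), 0.060 wide open, 0.030 half travel; it grows as the gate is pulled out along the dispenser's own -y. Return springs always pull it shut: about 3 N at the start, 7.5 N at half travel, 12 N wide open; released, it snaps shut.
- gate_pull (a point): Centre of the gate's upright black pull, a rounded block 40 mm wide (dispenser x), 14 mm thick (dispenser y, the sliding direction), from 147 to 193 mm above the counter; axes as the dispenser's. Shut, it stands 140 mm from the dispenser's origin towards its -y, 77 mm clear of the hopper. A pointer at its foot passes marks on the rails: long ones at shut, half and wide open, short ones between.
- gate_stop (a point): Middle of the top of the fixed end stop bar of the gate's two guide rails, 150 mm above the counter, 226 mm from the dispenser's origin towards its -y. Rails (tops at 149 mm, 33 to 41 mm either side of the gate's middle) run from here to the outlet block; the gate's flat tongue between them, behind the pull, has its upper face at 148 mm.
- mould_a_center (a point): Centre (10 mm above its underside) of a round fluted aluminium tartlet mould with a nut filling: rim 58 mm across in a nearly upright band from 12 to 20 mm high, tapering to 42 mm at the base, nuts up to 30 mm high, about 70 g; z up. It starts upright in the catch tray, on the +y half of the dispenser.
- mould_b_center (a point): The same for the second, identical mould, which starts on the -y half of the catch tray.
- baking_tray: Loose flat aluminium baking tray 250 mm (its x) by 190 mm (its y), rim 14 mm high, wall and floor 3 mm thick, 0.7 kg; origin at the centre of its underside. It lies left or right of the dispenser.
- mixing_bowl: Loose stainless steel bowl, 210 mm across, 90 mm high, origin at the centre of its underside. It lies on the other side from the baking tray. Not to be moved.
- ramekin: Loose glass ramekin 84 mm across, 45 mm high, origin at the centre of its underside, behind to the left or right. Not to be moved.
- blue_lid: Loose blue plastic lid 120 mm across, 12 mm high, origin at the centre of its underside, behind on the other side from the ramekin. Not to be moved.
- wood_spatula: Loose flat wooden spatula, 290 x 55 mm, 10 mm thick, lying along its own x at the right-hand side. Not to be moved.

How it is judged:
On the way, in this order (a step that is already met when the one before it is completed fails the run):
1. both tartlet moulds stand upright and released on the floor of the baking tray, with the gate shut (x of mould_a_center in the frame of baking_tray between -0.1 and 0.1 m and y of mould_a_center in the frame of baking_tray between -0.07 and 0.07 m and z of mould_a_center in the frame of baking_tray between 0.008 and 0.018 m and angle between each of mould_a_center, mould_b_center's own z axis and vertical below 0.12 rad and linear speed of each of mould_a, mould_b below 0.03 m/s and contact force between the fingers and mould_a below 0.1 N and x of mould_b_center in the frame of baking_tray between -0.1 and 0.1 m and y of mould_b_center in the frame of baking_tray between -0.07 and 0.07 m and z of mould_b_center in the frame of baking_tray between 0.008 and 0.018 m and contact force between the fingers and mould_b below 0.1 N and value of joint gate below 0.01 m), for 0.2 s.
2. the fingers hold the gate at half travel (value of joint gate between 0.022 and 0.038 m and velocity of joint gate between -0.01 and 0.01 m/s and contact force between the fingers and gate above 3 N), for 0.5 s.
At the end, for the whole second after the job is handed in: The gate is held still by the fingers at half travel (30 mm, within 8 mm) against its springs (more than 3 N), and both moulds stand upright (within about 7 degrees) on the floor of the baking tray, untouched (all of step 2 and x of mould_a_center in the frame of baking_tray between -0.1 and 0.1 m and y of mould_a_center in the frame of baking_tray between -0.07 and 0.07 m and z of mould_a_center in the frame of baking_tray between 0.008 and 0.018 m and angle between each of mould_a_center, mould_b_center's own z axis and vertical below 0.12 rad and linear speed of each of mould_a, mould_b below 0.03 m/s and contact force between the fingers and mould_a below 0.1 N and x of mould_b_center in the frame of baking_tray between -0.1 and 0.1 m and y of mould_b_center in the frame of baking_tray between -0.07 and 0.07 m and z of mould_b_center in the frame of baking_tray between 0.008 and 0.018 m and contact force between the fingers and mould_b below 0.1 N); the arm keeps its last pose, push and grip.
It fails at once if the gate is pulled wide open (past 50 of 60 mm) (value of joint gate above 0.05 m).
It fails at once if a filled mould is tipped by more than about 35 degrees (angle between any of mould_a_center, mould_b_center's own z axis and vertical above 0.6 rad).
It fails at once if the bowl, ramekin, lid or spatula is moved by more than 30 mm (distance of any of mixing_bowl, ramekin, blue_lid, wood_spatula from where it was at the start of the episode above 0.03 m).
It also fails if it takes over 66 s, if anything falls off the work surface, if the arm or the gripper's body presses on something with over 40 N, if the wrist force passes 120 N, or if a joint passes its speed limit or range.

### The arm

A 6-joint arm with a two-finger parallel gripper is mounted at the origin on the work surface. World frame = base frame: x ahead of the robot, y to its left, z up, the work surface at z = 0. Lengths are in m, angles in rad, forces in N, time in s.
With the tool pointing down it reaches from about 0.35 to 0.775 m from the base axis. Payload 5.5 kg.
Tool frame: the origin (TCP) lies between the finger pads; the fingertips stand 11 mm ahead of it and the grasp point (between the pads) lies 8 mm behind it (tips_ahead is the distance from the TCP to the fingertips, in m); z points along the fingers, y is the line along which they close (so a half turn about z gives the same grasp; the last joint's range is limited). The gripper opens to 85 mm and grips with 20 to 120 N. Pads are 22 mm wide; open, the fingers measure 114 mm over their backs; the gripper's body (76 mm by 85 mm) begins 54 mm behind the grasp point. The pads swing forward as they close: fully open they stand 13 mm farther back than shut.
Start: joints at [1.165, 0.313, 0.046, 1.304, 0, 1.431], TCP at [0.151, 0.555, 0.242] pointing down, gripper open.
Joint ranges: [-2.76, 2.76], [-0.86, 1.69], [-1.03, 1.26], [-2.2, 2.34], [-1.47, 1.5], [-3.14, 3.14]. Speed limits (rad/s): [2.57, 2.57, 3.14, 3.14, 3.14, 3.14].

### API

Orientations are given as a unit quaternion [w, x, y, z].
In Python, from workcell import * gives the robot as it stands. The module is installed in compiled form; this text tells all that it offers.
- The arm moves only by the tool jog_arm, never from a script. Its argument "moves" is a list of rows, each an object with "fingers": the closure, from 0 (fully open) to 1 (shut); "slide": the shift along the tool's x, y, z in mm, a list of three; "angular": the turn, a rotation vector about the tool's x, y, z in degrees, a list of three. A call has 1 to 10 rows; each row is the pose to reach, as a shift and turn from the pose commanded when the call began, along the tool's axes at that moment; what a row does not reach only later rows make up. A row lasts 1/12 s, in which the tool goes at most 41.7 mm and 7.16 degrees, less where a joint would pass 70% of its speed; a pose out of reach is approached as far as the arm can. A call with a gripper value outside its range is refused whole. The fingers move at their own pace and stop on an object; "squeeze" is the grip in N (left out, the last holds). Time passes only in rows, so rows that repeat a pose let the fingers close. It gives the time, the measured TCP pose, the force, the opening and the grip force at its end, in the units of the state.
- get_state(): the state, without advancing time (a new reading comes with each control period).
- read_camera(name): name is "scene" or "top" or "wrist"; returns a dict with "color" (480x640x3 uint8, red, green, blue), "fovy" (degrees; the focal length in pixels is half the picture's height over the tangent of half this angle, whatever the lens; pixels are square), "cx", "cy" (the principal point, pixels), "D" ([k1, k2, p1, p2, k3] as OpenCV has them; the pictures are not rectified), "world_from_camera" (4x4, takes a point from camera to world coordinates); the wrist camera has in their place "tool_from_camera" (4x4, takes a point from camera to tool coordinates, whose origin is the TCP and whose axes are the flange's). Camera axes: x right, y down, z forward; pixel columns grow to the right and rows downward; lengths in m; the calibration is good to about 2 mm. A picture is of the moment at which its call begins: read the wrist's pose just before it. There is no depth.
- hand_in(): hands the job in; it is judged then, once.
Trained networks look in a picture, given as the dict that the camera call returned (one of the last four; its "shot" number tells which), for a name from the list of things; names that differ only in an ending like _2 or _b are one class to them, and where a whole thing is asked for, a point or a joint stands for the part that bears it (a point fixed in the world has none). Each returns a list of dicts, best first, with "p" (0 to 1); they miss things now and then, are a little off and sometimes report something else, mostly with a low value. They report only what shows in the picture. A call takes as long as a camera call.
- look_for(target, picture): "point" ([column, row] in pixels, amid what is visible of it).
- tip_of(target, picture): "point" ([column, row] in pixels: a listed point, or the origin of a listed thing).
The state is a dict: "clock": time; "joint_pos": joint angles; "qvel": joint speeds; "tau": joint torques, N m; "tcp_pos": TCP position; "orientation": TCP orientation; "wrist_force": force on the tool from outside, world axes, zero at the start; "ft_torque": the same for the moment, N m; "finger_gap": finger opening in m; "grip_force": force on a finger pad.
Only numpy, scipy, OpenCV 4.12 (cv2) and the standard library are available. Lean on these libraries where they do the work, as an engineer would, in place of code of your own. Each camera call takes 0.05 s, during which the arm holds its last target. There are 200 camera calls.

## Working session

There is one attempt and no reset: what is moved stays moved. The work goes in short steps, Python scripts to look and compute and a tool call to move; the robot and the scene stay as the last step left them, time stands still between calls to the robot, and variables do not carry over. Pictures are saved under pics/ and viewed, at most 10 in all, crops included, and the job is handed in when it is done.

Besides the shell and the picture viewer there is one more tool, called by a JSON object that holds its "fn" and its "kwargs". jog_arm: Moves the arm, as the interface text tells. Its arguments: {"type":"object","properties":{"moves":{"type":"array","items":{"type":"object","properties":{"fingers":{"type":"number"},"slide":{"type":"array","items":{"type":"number"}},"angular":{"type":"array","items":{"type":"number"}}}}},"squeeze":{"type":"number"}},"required":["moves"]}

```bash
mkdir -p pics; cat > h.py <<'E'
from workcell import *
import numpy as np, cv2
from scipy.spatial.transform import Rotation as R
def toolT():
    s=get_state(); T=np.eye(4); q=s["orientation"]
    T[:3,:3]=R.from_quat([q[1],q[2],q[3],q[0]]).as_matrix(); T[:3,3]=s["tcp_pos"]; return T
def shot(name,save=None):
    T=toolT(); p=read_camera(name)
    p["T"]=p["world_from_camera"] if name!="wrist" else T@np.array(p["tool_from_camera"])
    p["T"]=np.array(p["T"]); f=240/np.tan(np.radians(p["fovy"])/2)
    p["K"]=np.array([[f,0,p["cx"]],[0,f,p["cy"]],[0,0,1.]])
    if save: cv2.imwrite("pics/"+save,p["color"][:,:,::-1])
    return p
def ray(p,px):
    u=cv2.undistortPoints(np.array([[px]],float),p["K"],np.array(p["D"],float))[0,0]
    return p["T"][:3,3],p["T"][:3,:3]@np.array([u[0],u[1],1.])
def atz(p,px,z):
    o,d=ray(p,px); return o+d*(z-o[2])/d[2]
def proj(p,X):
    Ti=np.linalg.inv(p["T"]); r=cv2.Rodrigues(Ti[:3,:3])[0]
    return cv2.projectPoints(np.array(X,float).reshape(-1,3),r,Ti[:3,3],p["K"],np.array(p["D"],float))[0][:,0]
E
python3 - <<'E'
from h import *
np.set_printoptions(precision=3,suppress=True)
Z=dict(dispenser=0,hopper_mouth=.31,catch_tray=.01,gate_pull=.17,gate_stop=.15,mould_a_center=.02,mould_b_center=.02,baking_tray=0,mixing_bowl=0,ramekin=0,blue_lid=0,wood_spatula=0)
for c in("top","scene"):
    p=shot(c,c+"0.png"); print(c,p["T"][:3,3])
    for n,z in Z.items():
        for r in tip_of(n,p)[:2]: print(n,round(r["p"],2),np.array(r["point"]),atz(p,r["point"],z))
s=get_state(); print(s["clock"],s["tcp_pos"],s["orientation"],s["wrist_force"])
print(toolT()[:3,:3])
E
```

```text
top [ 0.439 -0.1    1.809]
dispenser 0.88 [258.5 226.3] [0.646 0.04  0.   ]
dispenser 0.56 [404.8 287.1] [ 0.464 -0.383  0.   ]
hopper_mouth 0.82 [251.6 218. ] [0.631 0.033 0.31 ]
catch_tray 0.55 [255.5 284.8] [0.475 0.048 0.01 ]
gate_pull 0.75 [307.9 230. ] [ 0.615 -0.104  0.17 ]
gate_stop 0.63 [341.4 229. ] [ 0.619 -0.194  0.15 ]
mould_a_center 0.66 [238.6 284.9] [0.475 0.096 0.02 ]
mould_b_center 0.6 [274.1 290.2] [ 0.459 -0.005  0.02 ]
baking_tray 0.61 [240.1 286.3] [0.472 0.094 0.   ]
baking_tray 0.6 [404.2 288.4] [ 0.46  -0.382  0.   ]
mixing_bowl 0.93 [143.1 271.6] [0.518 0.376 0.   ]
ramekin 0.67 [360.4 210.7] [ 0.688 -0.259  0.   ]
blue_lid 0.66 [175.6 209.5] [0.698 0.283 0.   ]
wood_spatula 0.93 [461.  274.2] [ 0.499 -0.548  0.   ]
scene [ 1.201 -0.857  1.544]
dispenser 0.67 [353.6 270. ] [0.633 0.037 0.   ]
dispenser 0.48 [414.5 232.7] [0.709 0.278 0.   ]
hopper_mouth 0.63 [355. 212.] [0.64  0.016 0.31 ]
catch_tray 0.57 [315. 242.] [0.472 0.047 0.01 ]
gate_pull 0.64 [324.1 267.6] [ 0.624 -0.104  0.17 ]
gate_stop 0.65 [322.5 232.5] [0.535 0.006 0.15 ]
mould_a_center 0.77 [323.1 232.3] [0.474 0.088 0.02 ]
mould_b_center 0.61 [300.6 249.2] [ 0.457 -0.01   0.02 ]
baking_tray 0.59 [226.3 339.2] [ 0.474 -0.384  0.   ]
mixing_bowl 0.76 [382.7 192.5] [0.527 0.364 0.   ]
mixing_bowl 0.21 [302.  289.4] [ 0.546 -0.117  0.   ]
ramekin 0.71 [312.2 348.5] [ 0.694 -0.259  0.   ]
blue_lid 0.64 [414.2 228.6] [0.699 0.292 0.   ]
wood_spatula 0.78 [194.6 387. ] [ 0.504 -0.545  0.   ]
wood_spatula 0.65 [355.4 208.1] [0.491 0.25  0.   ]
1.3 [0.151 0.555 0.242] [-0.     0.133  0.991  0.   ] [ 0.394 -0.318 -0.83 ]
[[-0.965  0.263 -0.   ]
 [ 0.263  0.965  0.   ]
 [ 0.     0.    -1.   ]]
```

View pics/top0.png

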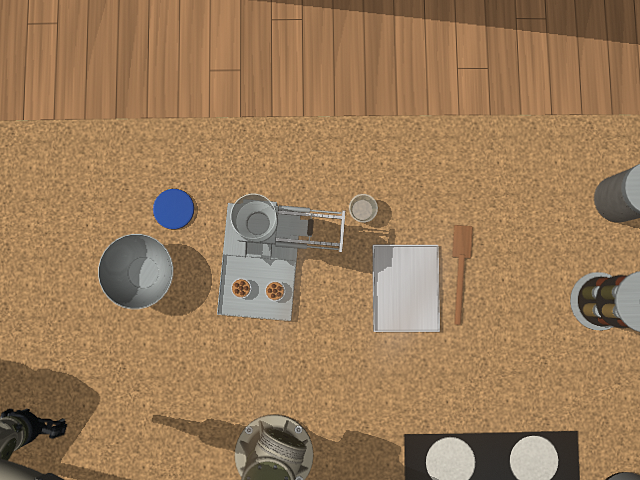

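View pics/scene0.png

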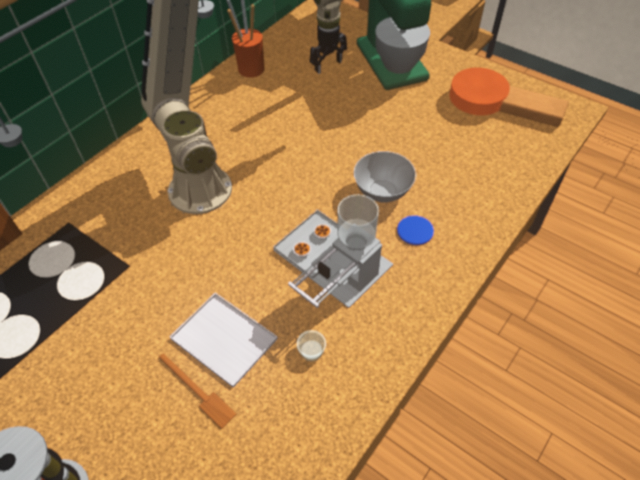

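The top view shows the catch tray with the two moulds at about (241,288) and (275,291), and the gate pull at (308,230) with its end stop near (342,231). The baking tray is at (407,288), with its long side along world x. The scene view agrees with this. I'm moving over the moulds now to take a closer look with the wrist camera.

{"fn": "jog_arm", "kwargs": {"moves": [{"fingers": 0,"slide": [-42,-41,-5],"angular": [0,0,-1]},{"fingers": 0,"slide": [-70,-68,-9],"angular": [0,0,-3]},{"fingers": 0,"slide": [-98,-95,-15],"angular": [0,0,-5]},{"fingers": 0,"slide": [-126,-122,-20],"angular": [0,0,-7]},{"fingers": 0,"slide": [-154,-149,-25],"angular": [0,0,-9.5]},{"fingers": 0,"slide": [-182,-176,-30],"angular": [0,0,-9.5]},{"fingers": 0,"slide": [-210,-203,-35],"angular": [0,0,-9.5]},{"fingers": 0,"slide": [-238,-230,-40],"angular": [0,0,-9.5]},{"fingers": 0,"slide": [-266,-257,-45],"angular": [0,0,-9.5]},{"fingers": 0,"slide": [-294,-284,-50],"angular": [0,0,-9.5]}], "squeeze": 30}}

```text
clock: 2.13
tcp_pos: [0.3607, 0.2018, 0.2929]
orientation: [0.001, 0.05, 0.999, 0.0]
wrist_force: [0.6, 0.2, 0.7]
finger_gap: 0.0856
grip_force: 0.0
```

{"fn": "jog_arm", "kwargs": {"moves": [{"fingers": 0,"slide": [-20,-35,0]},{"fingers": 0,"slide": [-40,-70,0]},{"fingers": 0,"slide": [-60,-105,0]},{"fingers": 0,"slide": [-75,-132,0]},{"fingers": 0,"slide": [-85,-149,0]},{"fingers": 0,"slide": [-85,-149,0]}]}}

```text
schema error: expected keys fingers, slide, angular
```

```bash
python3 - <<'E'
from h import *
np.set_printoptions(precision=3,suppress=True)
Z=dict(catch_tray=.01,mould_a_center=.02,mould_b_center=.02,gate_pull=.17,gate_stop=.15)
for c in("wrist","top","scene"):
    p=shot(c,c+"1.png"); print(c,p["T"][:3,3])
    if c=="wrist": print(p["tool_from_camera"])
    for n,z in Z.items():
        for r in tip_of(n,p)[:2]: print(n,round(r["p"],2),np.array(r["point"]),atz(p,r["point"],z))
s=get_state(); print(s); print(toolT())
E
```

```text
wrist [0.276 0.21  0.426]
[[-0.    -0.945 -0.328  0.085]
 [ 1.    -0.     0.    -0.   ]
 [-0.001 -0.328  0.945 -0.133]
 [ 0.     0.     0.     1.   ]]
catch_tray 0.82 [192.7 298.4] [0.473 0.046 0.01 ]
mould_a_center 0.83 [224.9 297.5] [0.471 0.087 0.02 ]
mould_b_center 0.8 [141.2 296.2] [ 0.46  -0.009  0.02 ]
top [ 0.439 -0.1    1.809]
catch_tray 0.64 [256.6 279.9] [0.489 0.045 0.01 ]
mould_a_center 0.73 [239.  288.6] [0.465 0.095 0.02 ]
mould_b_center 0.59 [276.4 292.9] [ 0.451 -0.012  0.02 ]
gate_pull 0.77 [309.1 228.7] [ 0.619 -0.107  0.17 ]
gate_stop 0.8 [339.8 227.9] [ 0.622 -0.189  0.15 ]
gate_stop 0.23 [403.2 289.4] [ 0.456 -0.355  0.15 ]
scene [ 1.201 -0.857  1.544]
catch_tray 0.74 [314.7 245.9] [0.481 0.034 0.01 ]
mould_a_center 0.54 [321.8 233.4] [0.474 0.082 0.02 ]
mould_b_center 0.64 [304.2 251. ] [ 0.471 -0.008  0.02 ]
gate_pull 0.72 [323.  269.9] [ 0.626 -0.112  0.17 ]
gate_stop 0.8 [302.  291.9] [ 0.615 -0.196  0.15 ]
{'clock': 3.0333, 'joint_pos': array([ 0.32 , -0.012, -0.219,  1.364,  0.   ,  0.42 ]), 'qvel': array([-0.004,  0.001,  0.001, -0.001, -0.001,  0.001]), 'tau': array([  0.09 , -29.356,  30.058,   0.003,   0.003,   0.   ]), 'tcp_pos': array([0.36 , 0.204, 0.292]), 'orientation': array([0.   , 0.05 , 0.999, 0.   ]), 'wrist_force': array([-0.141,  0.232, -0.046]), 'ft_torque': array([-0.007, -0.014, -0.018]), 'grip_force': 0.0, 'finger_gap': 0.08542498493321059}
[[-0.995  0.099  0.     0.36 ]
 [ 0.099  0.995  0.     0.204]
 [-0.     0.    -1.     0.292]
 [ 0.     0.     0.     1.   ]]
```

View pics/wrist1.png

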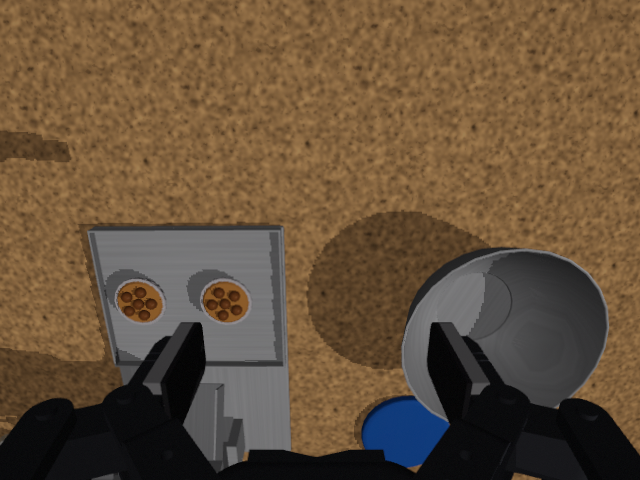

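The wrist view shows mould B's rim centred at about (139,301) and mould A's at (226,302). The bowl is well to the right. I'll move closer and centre between them.

{"fn": "jog_arm", "kwargs": {"moves": [{"fingers": 0,"slide": [-15,-35,10],"angular": [0,0,0]},{"fingers": 0,"slide": [-25,-70,20],"angular": [0,0,0]},{"fingers": 0,"slide": [-40,-105,30],"angular": [0,0,0]},{"fingers": 0,"slide": [-50,-135,40],"angular": [0,0,0]},{"fingers": 0,"slide": [-55,-155,45],"angular": [0,0,0]},{"fingers": 0,"slide": [-55,-160,45],"angular": [0,0,0]},{"fingers": 0,"slide": [-55,-160,45],"angular": [0,0,0]}]}}

```text
clock: 3.62
tcp_pos: [0.3987, 0.0378, 0.2471]
orientation: [-0.0, 0.052, 0.999, 0.0]
wrist_force: [0.1, -0.2, 0.7]
finger_gap: 0.0855
grip_force: 0.0
```

```bash
python3 - <<'E'
from h import *
np.set_printoptions(precision=3,suppress=True)
Z=dict(catch_tray=.01,mould_a_center=.02,mould_b_center=.02,dispenser=0)
p=shot("wrist","wrist2.png")
for n,z in Z.items():
    for r in tip_of(n,p)[:2]: print(n,round(r["p"],2),np.array(r["point"]),atz(p,r["point"],z))
for n in ("mould_a_center","mould_b_center"):
    for r in look_for(n,p)[:2]: print("look",n,round(r["p"],2),np.array(r["point"]),atz(p,r["point"],.035))
print(toolT())
E
```

```text
catch_tray 0.65 [331.  271.2] [0.473 0.046 0.01 ]
mould_a_center 0.74 [371.7 271.1] [0.472 0.085 0.02 ]
mould_b_center 0.92 [274.7 270.4] [ 0.462 -0.009  0.02 ]
dispenser 0.71 [332.4 399.4] [0.641 0.032 0.   ]
look mould_a_center 0.63 [376.  270.1] [0.465 0.088 0.035]
look mould_b_center 0.63 [276.3 271.4] [ 0.457 -0.006  0.035]
[[-0.995  0.098  0.001  0.399]
 [ 0.098  0.995  0.     0.04 ]
 [-0.001  0.    -1.     0.248]
 [ 0.     0.     0.     1.   ]]
```

View pics/wrist2.png

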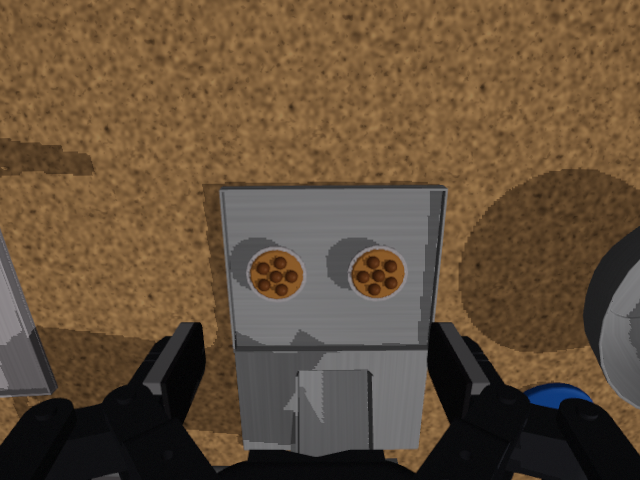

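In the wrist picture the rims are centred at about (377.5,273.5) for A and (276.5,274) for B. The catch-tray corners are at about (221,188), (445,187), (428,349) and (234,349).

```bash
python3 - <<'E'
from h import *
np.set_printoptions(precision=4,suppress=True)
p=shot("wrist"); T=toolT(); Ti=np.linalg.inv(T)
g=cv2.cvtColor(p["color"],cv2.COLOR_RGB2HSV)
m=((g[:,:,1]>120)).astype(np.uint8); m[:200]=0;m[330:]=0;m[:,:240]=0;m[:,420:]=0
n,l,st,c=cv2.connectedComponentsWithStats(m)
for i in range(1,n):
    if st[i,4]>300: print("nuts",st[i],c[i],atz(p,c[i],.036))
for nm,px in dict(A=(377.5,273.5),B=(276.5,274)).items():
    X=atz(p,px,.029); print(nm,X,"tool mm",(Ti@np.r_[X,1])[:3]*1000)
C=[atz(p,q,.02) for q in((221,188),(445,187),(428,349),(234,349))]
print(np.array(C),np.mean(C,0)); print(np.linalg.norm(C[0]-C[1]),np.linalg.norm(C[1]-C[2]),np.linalg.norm(C[2]-C[3]))
d=C[1]-C[0]; print("yaw",np.arctan2(-d[0],d[1]), "tool yaw",np.arctan2(-T[0,1],T[1,1]))
E
```

```text
nuts [ 349  249   53   48 1977] [374.9949 272.783 ] [0.468  0.0891 0.036 ]
nuts [ 248  250   52   48 1983] [273.5804 273.3162] [ 0.4591 -0.0063  0.036 ]
A [0.4721 0.0923 0.029 ] tool mm [-67.6178  59.5522 218.5735]
B [ 0.463  -0.0046  0.029 ] tool mm [-68.0866 -37.8621 218.5557]
[[ 0.3765 -0.0457  0.02  ]
 [ 0.3958  0.1598  0.02  ]
 [ 0.5694  0.1434  0.02  ]
 [ 0.5487 -0.0626  0.02  ]] [0.4726 0.0487 0.02  ]
0.20633434634209674 0.17437971050966625 0.20703266162643266
yaw -0.09341809974614079 tool yaw -0.09832726170591534
```

{"fn": "jog_arm", "kwargs": {"moves": [{"fingers": 0.27,"slide": [-25,20,35],"angular": [0,0,0]},{"fingers": 0.27,"slide": [-50,40,65],"angular": [0,0,0]},{"fingers": 0.27,"slide": [-66,57,100],"angular": [0,0,0]},{"fingers": 0.27,"slide": [-66,57,130],"angular": [0,0,0]},{"fingers": 0.27,"slide": [-66,57,140],"angular": [0,0,0]},{"fingers": 0.27,"slide": [-66,57,140],"angular": [0,0,0]}]}}

```text
clock: 4.52
tcp_pos: [0.4672, 0.0896, 0.1043]
orientation: [-0.004, 0.049, 0.999, -0.0]
wrist_force: [-0.5, -0.3, 0.2]
finger_gap: 0.0625
grip_force: 0.0
```

```bash
python3 - <<'E'
from h import *
np.set_printoptions(precision=1,suppress=True)
p=shot("wrist","wrist3.png"); p["T"]=np.array(p["tool_from_camera"])
g=get_state()["finger_gap"]/2; print(g, get_state()["tcp_pos"]*1e3)
for gg in (g,.0427):
  for t in(-.008,-.004,0,.004,.008,.011): print(t,proj(p,[[.011,-gg,t],[.011,gg,t]]).ravel())
E
```

```text
0.03102108597143119 [468.6  89.3 106.6]
-0.008 [230.1 323.4 402.6 323.4]
-0.004 [232.2 317.9 400.3 317.8]
0 [234.3 312.6 398.2 312.5]
0.004 [236.3 307.5 396.2 307.4]
0.008 [238.2 302.7 394.3 302.6]
0.011 [239.6 299.2 392.9 299.2]
-0.008 [197.8 323.3 434.8 323.2]
-0.004 [200.8 317.7 431.8 317.6]
0 [203.7 312.4 428.9 312.3]
0.004 [206.4 307.4 426.1 307.3]
0.008 [209.  302.6 423.5 302.5]
0.011 [210.8 299.2 421.6 299.1]
```

View pics/wrist3.png

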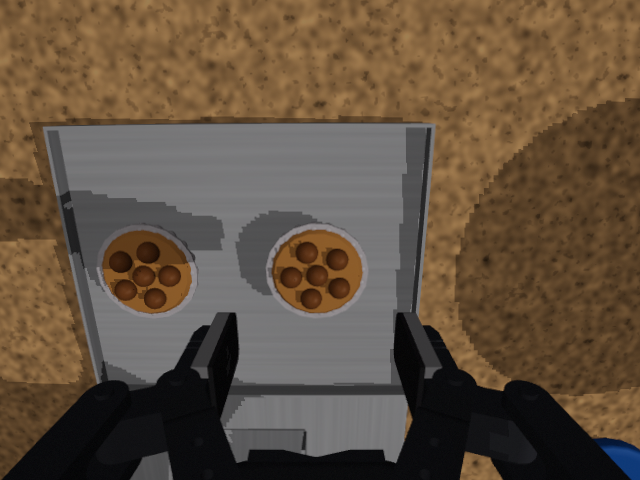

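The fingertips show at about row 313, so at this closure they stand roughly level with the TCP. Mould A's rim is centred near (317,270).

```bash
python3 - <<'E'
from h import *
np.set_printoptions(precision=4,suppress=True)
p=shot("wrist"); T=toolT(); Ti=np.linalg.inv(T)
for px in((317,270),(147,271)):
    X=atz(p,px,.029); print(X,(Ti@np.r_[X,1])[:3]*1000)
print(T)
E
```

```text
[0.4726 0.0894 0.029 ] [-2.5996  0.563  79.1309]
[ 0.4636 -0.0088  0.029 ] [ -3.3961 -98.0677  79.1384]
[[-0.995   0.0996 -0.0004  0.47  ]
 [ 0.0996  0.995  -0.      0.0891]
 [ 0.0004 -0.0001 -1.      0.1081]
 [ 0.      0.      0.      1.    ]]
```

{"fn": "jog_arm", "kwargs": {"moves": [{"fingers": 0.16,"slide": [-2,0,0],"angular": [0,0,0]},{"fingers": 0.16,"slide": [-2,0,20],"angular": [0,0,0]},{"fingers": 0.16,"slide": [-2,0,45],"angular": [0,0,0]},{"fingers": 0.16,"slide": [-2,0,65],"angular": [0,0,0]},{"fingers": 0.16,"slide": [-2,0,78],"angular": [0,0,0]},{"fingers": 0.16,"slide": [-2,0,85],"angular": [0,0,0]},{"fingers": 0.16,"slide": [-2,0,88],"angular": [0,0,0]},{"fingers": 0.16,"slide": [-2,0,88],"angular": [0,0,0]},{"fingers": 0.16,"slide": [-2,0,88],"angular": [0,0,0]}]}}

```text
clock: 5.37
tcp_pos: [0.4734, 0.0887, 0.0207]
orientation: [0.001, 0.05, 0.999, 0.0]
wrist_force: [0.9, -0.2, 0.4]
finger_gap: 0.0716
grip_force: 0.0
```

```bash
python3 - <<'E'
from h import *
np.set_printoptions(precision=4,suppress=True)
p=shot("wrist","wrist4.png"); T=toolT(); s=get_state();print(T[:,3],s["finger_gap"],s["wrist_force"])
E
```

```text
[0.4735 0.0888 0.0206 1.    ] 0.07159763461705551 [-0.4126 -0.0094  0.4439]
```

View pics/wrist4.png

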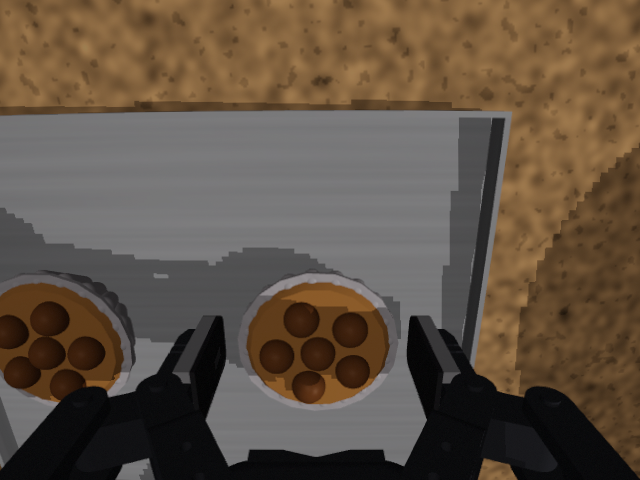

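Mould A sits between the open fingers, with its rim centred at about (318,340) and clearance on both sides. I'll go a little lower and close.

{"fn": "jog_arm", "kwargs": {"moves": [{"fingers": 0.16,"slide": [0,0,3],"angular": [0,0,0]},{"fingers": 0.16,"slide": [0,0,6],"angular": [0,0,0]},{"fingers": 0.22,"slide": [0,0,6],"angular": [0,0,0]},{"fingers": 0.28,"slide": [0,0,6],"angular": [0,0,0]},{"fingers": 0.34,"slide": [0,0,6],"angular": [0,0,0]},{"fingers": 0.4,"slide": [0,0,6],"angular": [0,0,0]},{"fingers": 0.4,"slide": [0,0,6],"angular": [0,0,0]},{"fingers": 0.4,"slide": [0,0,6],"angular": [0,0,0]}], "squeeze": 25}}

```text
clock: 6.08
tcp_pos: [0.4748, 0.089, 0.0166]
orientation: [0.003, 0.05, 0.999, 0.0]
wrist_force: [-4.7, -0.6, 26.6]
finger_gap: 0.0571
grip_force: 26.7
```

The grip is good at a 57 mm gap, but the tips touched the tray floor at TCP z of about 0.0166. I'm lifting gently now.

{"fn": "jog_arm", "kwargs": {"moves": [{"fingers": 0.4,"slide": [0,0,-3],"angular": [0,0,0]},{"fingers": 0.4,"slide": [0,0,-8],"angular": [0,0,0]},{"fingers": 0.4,"slide": [0,0,-18],"angular": [0,0,0]},{"fingers": 0.4,"slide": [0,0,-33],"angular": [0,0,0]},{"fingers": 0.4,"slide": [0,0,-53],"angular": [0,0,0]},{"fingers": 0.4,"slide": [0,0,-73],"angular": [0,0,0]},{"fingers": 0.4,"slide": [0,0,-93],"angular": [0,0,0]},{"fingers": 0.4,"slide": [0,0,-103],"angular": [0,0,0]},{"fingers": 0.4,"slide": [0,0,-108],"angular": [0,0,0]}]}}

```text
clock: 6.83
tcp_pos: [0.4732, 0.0889, 0.123]
orientation: [0.001, 0.05, 0.999, 0.0]
wrist_force: [-0.4, 0.1, -0.6]
finger_gap: 0.056
grip_force: 26.8
```

{"fn": "jog_arm", "kwargs": {"moves": [{"fingers": 0.4,"slide": [-2,-15,0],"angular": [0,0,0]},{"fingers": 0.4,"slide": [-5,-45,0],"angular": [0,0,0]},{"fingers": 0.4,"slide": [-8,-85,0],"angular": [0,0,0]},{"fingers": 0.4,"slide": [-11,-125,0],"angular": [0,0,0]},{"fingers": 0.4,"slide": [-14,-165,0],"angular": [0,0,0]},{"fingers": 0.4,"slide": [-17,-205,0],"angular": [0,0,0]},{"fingers": 0.4,"slide": [-20,-240,0],"angular": [0,0,0]},{"fingers": 0.4,"slide": [-25,-265,0],"angular": [0,0,0]},{"fingers": 0.4,"slide": [-28,-280,0],"angular": [0,0,0]},{"fingers": 0.4,"slide": [-28,-280,0],"angular": [0,0,0]}]}}

```text
clock: 7.67
tcp_pos: [0.4723, -0.1953, 0.1205]
orientation: [-0.0, 0.052, 0.999, -0.0]
wrist_force: [-0.4, -0.3, -1.0]
finger_gap: 0.0561
grip_force: 26.9
```

```bash
python3 - <<'E'
from h import *
np.set_printoptions(precision=4,suppress=True)
p=shot("wrist","wrist5.png"); T=toolT(); s=get_state();print(T[:,3],s["finger_gap"],s["grip_force"],s["wrist_force"])
for n in("baking_tray","mould_a_center"):
  for r in tip_of(n,p)[:2]: print(n,r["p"],r["point"],atz(p,r["point"],0))
E
```

```text
[ 0.4718 -0.1933  0.1204  1.    ] 0.056415825067144196 26.86113326693885 [ 0.4329  0.1572 -0.753 ]
baking_tray 0.75 [46.1, 260.9] [ 0.4685 -0.3854  0.    ]
mould_a_center 0.6 [315.3, 334.3] [ 0.5456 -0.2035  0.    ]
```

View pics/wrist5.png

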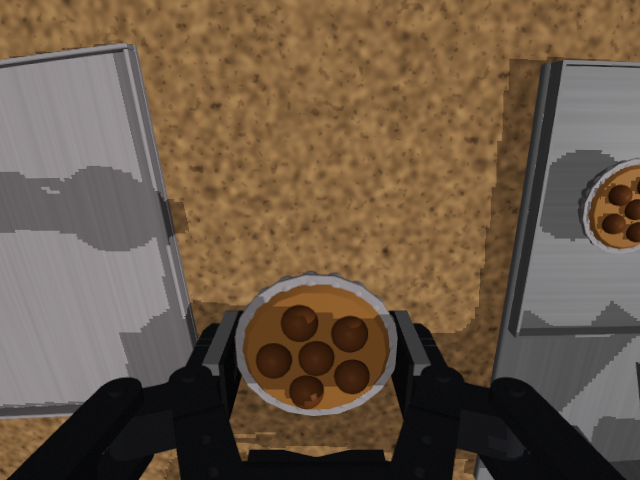

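Mould A is held level at (316,343). The baking tray's near edge runs from (132,45) to about (200,365). I'm placing A on the far half of the tray.

{"fn": "jog_arm", "kwargs": {"moves": [{"fingers": 0.4,"slide": [-4,-12,0],"angular": [0,0,0]},{"fingers": 0.4,"slide": [-15,-40,0],"angular": [0,0,0]},{"fingers": 0.4,"slide": [-26,-75,0],"angular": [0,0,0]},{"fingers": 0.4,"slide": [-38,-110,0],"angular": [0,0,0]},{"fingers": 0.4,"slide": [-50,-145,0],"angular": [0,0,0]},{"fingers": 0.4,"slide": [-58,-170,0],"angular": [0,0,0]},{"fingers": 0.4,"slide": [-64,-182,10],"angular": [0,0,0]},{"fingers": 0.4,"slide": [-64,-186,30],"angular": [0,0,0]},{"fingers": 0.4,"slide": [-64,-186,55],"angular": [0,0,0]},{"fingers": 0.4,"slide": [-64,-186,75],"angular": [0,0,0]}]}}

```text
clock: 8.65
tcp_pos: [0.5176, -0.3835, 0.0447]
orientation: [-0.0, 0.049, 0.999, 0.0]
wrist_force: [-0.1, 0.3, -1.4]
finger_gap: 0.0561
grip_force: 26.9
```

{"fn": "jog_arm", "kwargs": {"moves": [{"fingers": 0.4,"slide": [0,0,12],"angular": [0,0,0]},{"fingers": 0.4,"slide": [0,0,20],"angular": [0,0,0]},{"fingers": 0.4,"slide": [0,0,26],"angular": [0,0,0]},{"fingers": 0.4,"slide": [0,0,30],"angular": [0,0,0]},{"fingers": 0.4,"slide": [0,0,32],"angular": [0,0,0]},{"fingers": 0.4,"slide": [0,0,33],"angular": [0,0,0]},{"fingers": 0.4,"slide": [0,0,33],"angular": [0,0,0]}]}}

```text
clock: 9.23
tcp_pos: [0.5177, -0.3843, 0.014]
orientation: [0.0, 0.05, 0.999, -0.0]
wrist_force: [0.4, -0.2, -0.9]
finger_gap: 0.0561
grip_force: 26.9
```

{"fn": "jog_arm", "kwargs": {"moves": [{"fingers": 0.4,"slide": [0,0,1.5],"angular": [0,0,0]},{"fingers": 0.4,"slide": [0,0,3],"angular": [0,0,0]},{"fingers": 0.4,"slide": [0,0,3],"angular": [0,0,0]},{"fingers": 0.4,"slide": [0,0,3],"angular": [0,0,0]}]}}

```text
clock: 9.57
tcp_pos: [0.5172, -0.384, 0.0103]
orientation: [0.0, 0.05, 0.999, 0.0]
wrist_force: [0.6, -0.4, -0.8]
finger_gap: 0.0562
grip_force: 26.9
```

{"fn": "jog_arm", "kwargs": {"moves": [{"fingers": 0.3,"slide": [0,0,0],"angular": [0,0,0]},{"fingers": 0.25,"slide": [0,0,0],"angular": [0,0,0]},{"fingers": 0.2,"slide": [0,0,0],"angular": [0,0,0]},{"fingers": 0.14,"slide": [0,0,0],"angular": [0,0,0]},{"fingers": 0.14,"slide": [0,0,-4],"angular": [0,0,0]},{"fingers": 0.14,"slide": [0,0,-20],"angular": [0,0,0]},{"fingers": 0.14,"slide": [0,0,-45],"angular": [0,0,0]},{"fingers": 0.14,"slide": [0,0,-75],"angular": [0,0,0]},{"fingers": 0.14,"slide": [0,0,-105],"angular": [0,0,0]},{"fingers": 0.14,"slide": [0,0,-120],"angular": [0,0,0]}]}}

```text
clock: 10.4
tcp_pos: [0.5185, -0.3851, 0.1348]
orientation: [0.002, 0.05, 0.999, -0.002]
wrist_force: [0.4, -0.9, 0.5]
finger_gap: 0.0734
grip_force: 0.0
```

```bash
python3 - <<'E'
from h import *
np.set_printoptions(precision=4,suppress=True)
p=shot("wrist","wrist6.png"); s=get_state(); print(toolT(),s["finger_gap"])
for n in("baking_tray","mould_a_center"):
  for r in tip_of(n,p)[:2]: print(n,r["p"],r["point"],atz(p,r["point"],0.013))
E
```

```text
[[-0.995   0.0998  0.0065  0.5194]
 [ 0.0998  0.995  -0.0061 -0.3861]
 [-0.0071 -0.0054 -1.      0.137 ]
 [ 0.      0.      0.      1.    ]] 0.07347560054999912
baking_tray 0.57 [310.1, 158.6] [ 0.4653 -0.3839  0.013 ]
mould_a_center 0.71 [316.7, 231.2] [ 0.5137 -0.3846  0.013 ]
```

View pics/wrist6.png

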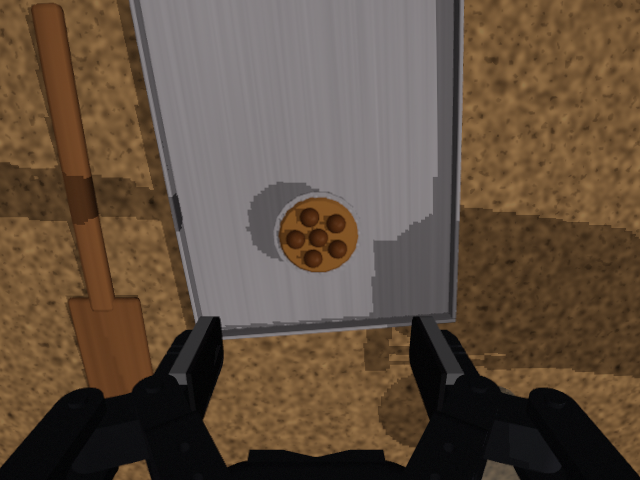

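Mould A stands level and released in the tray at about (318,232). The spatula is untouched. Next is mould B.

{"fn": "jog_arm", "kwargs": {"moves": [{"fingers": 0.14,"slide": [9,37,0],"angular": [0,0,0]},{"fingers": 0.14,"slide": [19,77,0],"angular": [0,0,0]},{"fingers": 0.14,"slide": [29,117,0],"angular": [0,0,0]},{"fingers": 0.14,"slide": [39,157,0],"angular": [0,0,0]},{"fingers": 0.14,"slide": [49,197,0],"angular": [0,0,0]},{"fingers": 0.14,"slide": [59,237,0],"angular": [0,0,0]},{"fingers": 0.14,"slide": [69,277,0],"angular": [0,0,0]},{"fingers": 0.14,"slide": [79,317,0],"angular": [0,0,0]},{"fingers": 0.14,"slide": [87,350,0],"angular": [0,0,0]},{"fingers": 0.14,"slide": [91,369,10],"angular": [0,0,0]}]}}

```text
clock: 11.38
tcp_pos: [0.4619, -0.0045, 0.12]
orientation: [-0.0, 0.049, 0.999, 0.001]
wrist_force: [0.6, -0.7, 0.9]
finger_gap: 0.0736
grip_force: 0.0
```

{"fn": "jog_arm", "kwargs": {"moves": [{"fingers": 0.14,"slide": [0,0,10],"angular": [0,0,0]},{"fingers": 0.14,"slide": [0,0,10],"angular": [0,0,0]},{"fingers": 0.14,"slide": [0,0,10],"angular": [0,0,0]}]}}

```text
clock: 11.63
tcp_pos: [0.4621, -0.0073, 0.1089]
orientation: [-0.002, 0.05, 0.999, 0.0]
wrist_force: [-1.0, -0.5, -0.5]
finger_gap: 0.0734
grip_force: 0.0
```

```bash
python3 - <<'E'
from h import *
np.set_printoptions(precision=4,suppress=True)
p=shot("wrist","wrist7.png"); T=toolT(); Ti=np.linalg.inv(T); print(T,get_state()["finger_gap"])
r=tip_of("mould_b_center",p)[0]; X=atz(p,r["point"],.02); print(r,X,Ti@np.r_[X,1]*1000)
g=cv2.cvtColor(p["color"],cv2.COLOR_RGB2HSV); m=(g[:,:,1]>120).astype(np.uint8); m[:,:240]=0; m[:,400:]=0; m[:180]=0; m[380:]=0
n,l,st,c=cv2.connectedComponentsWithStats(m)
for i in range(1,n):
    if st[i,4]>1500: X=atz(p,c[i],.033); print(st[i],c[i],X,Ti@np.r_[X,1]*1000)
E
```

```text
[[-0.995   0.1    -0.0019  0.4629]
 [ 0.1     0.995   0.0003 -0.0079]
 [ 0.0019  0.0001 -1.      0.1095]
 [ 0.      0.      0.      1.    ]] 0.07355015418901384
{'point': [313.7, 255.6], 'p': 0.94} [ 0.4614 -0.0087  0.02  ] [   1.1991   -0.9311   89.5469 1000.    ]
[ 273  220   88   83 5746] [316.4682 260.7508] [ 0.4598 -0.0069  0.033 ] [   3.0037    0.6952   76.5505 1000.    ]
```

{"fn": "jog_arm", "kwargs": {"moves": [{"fingers": 0.14,"slide": [0,0,20],"angular": [0,0,0]},{"fingers": 0.14,"slide": [0,0,45],"angular": [0,0,0]},{"fingers": 0.14,"slide": [0,0,68],"angular": [0,0,0]},{"fingers": 0.14,"slide": [0,0,82],"angular": [0,0,0]},{"fingers": 0.14,"slide": [0,0,89],"angular": [0,0,0]},{"fingers": 0.14,"slide": [0,0,91],"angular": [0,0,0]},{"fingers": 0.14,"slide": [0,0,91],"angular": [0,0,0]},{"fingers": 0.14,"slide": [0,0,91],"angular": [0,0,0]}]}}

```text
clock: 12.4
tcp_pos: [0.4645, -0.0083, 0.0201]
orientation: [0.001, 0.05, 0.999, -0.0]
wrist_force: [0.3, -0.4, 1.0]
finger_gap: 0.0734
grip_force: 0.0
```

{"fn": "jog_arm", "kwargs": {"moves": [{"fingers": 0.2,"slide": [0,0,0],"angular": [0,0,0]},{"fingers": 0.26,"slide": [0,0,0],"angular": [0,0,0]},{"fingers": 0.32,"slide": [0,0,0],"angular": [0,0,0]},{"fingers": 0.4,"slide": [0,0,0],"angular": [0,0,0]},{"fingers": 0.4,"slide": [0,0,0],"angular": [0,0,0]},{"fingers": 0.4,"slide": [0,0,0],"angular": [0,0,0]}]}}

```text
clock: 12.9
tcp_pos: [0.4643, -0.0078, 0.0204]
orientation: [0.001, 0.05, 0.999, -0.0]
wrist_force: [-1.7, 0.3, 6.5]
finger_gap: 0.056
grip_force: 25.1
```

{"fn": "jog_arm", "kwargs": {"moves": [{"fingers": 0.4,"slide": [0,0,-3],"angular": [0,0,0]},{"fingers": 0.4,"slide": [0,0,-9],"angular": [0,0,0]},{"fingers": 0.4,"slide": [0,0,-20],"angular": [0,0,0]},{"fingers": 0.4,"slide": [0,0,-38],"angular": [0,0,0]},{"fingers": 0.4,"slide": [0,0,-60],"angular": [0,0,0]},{"fingers": 0.4,"slide": [0,0,-80],"angular": [0,0,0]},{"fingers": 0.4,"slide": [0,0,-95],"angular": [0,0,0]},{"fingers": 0.4,"slide": [0,0,-102],"angular": [0,0,0]},{"fingers": 0.4,"slide": [0,0,-105],"angular": [0,0,0]}]}}

```text
clock: 13.65
tcp_pos: [0.4643, -0.0079, 0.1257]
orientation: [0.001, 0.05, 0.999, -0.0]
wrist_force: [0.3, -0.1, -0.5]
finger_gap: 0.0561
grip_force: 26.8
```

{"fn": "jog_arm", "kwargs": {"moves": [{"fingers": 0.4,"slide": [0,-15,0],"angular": [0,0,0]},{"fingers": 0.4,"slide": [0,-45,0],"angular": [0,0,0]},{"fingers": 0.4,"slide": [1,-85,0],"angular": [0,0,0]},{"fingers": 0.4,"slide": [2,-125,0],"angular": [0,0,0]},{"fingers": 0.4,"slide": [4,-165,0],"angular": [0,0,0]},{"fingers": 0.4,"slide": [6,-205,0],"angular": [0,0,0]},{"fingers": 0.4,"slide": [7,-245,0],"angular": [0,0,0]},{"fingers": 0.4,"slide": [8,-285,0],"angular": [0,0,0]},{"fingers": 0.4,"slide": [9,-320,0],"angular": [0,0,0]},{"fingers": 0.4,"slide": [9,-345,0],"angular": [0,0,0]}]}}

```text
clock: 14.48
tcp_pos: [0.4189, -0.353, 0.1231]
orientation: [-0.0, 0.051, 0.999, 0.0]
wrist_force: [-0.4, 0.6, -0.2]
finger_gap: 0.0561
grip_force: 26.9
```

{"fn": "jog_arm", "kwargs": {"moves": [{"fingers": 0.4,"slide": [0,-18,0],"angular": [0,0,0]},{"fingers": 0.4,"slide": [0,-30,0],"angular": [0,0,0]},{"fingers": 0.4,"slide": [0,-34,10],"angular": [0,0,0]},{"fingers": 0.4,"slide": [0,-34,30],"angular": [0,0,0]},{"fingers": 0.4,"slide": [0,-34,55],"angular": [0,0,0]},{"fingers": 0.4,"slide": [0,-34,75],"angular": [0,0,0]},{"fingers": 0.4,"slide": [0,-34,88],"angular": [0,0,0]},{"fingers": 0.4,"slide": [0,-34,95],"angular": [0,0,0]},{"fingers": 0.4,"slide": [0,-34,100],"angular": [0,0,0]},{"fingers": 0.4,"slide": [0,-34,100],"angular": [0,0,0]}]}}

```text
clock: 15.32
tcp_pos: [0.4165, -0.3826, 0.0231]
orientation: [-0.001, 0.05, 0.999, 0.001]
wrist_force: [-0.5, 0.7, -0.2]
finger_gap: 0.0559
grip_force: 26.9
```

{"fn": "jog_arm", "kwargs": {"moves": [{"fingers": 0.4,"slide": [0,0,3],"angular": [0,0,0]},{"fingers": 0.4,"slide": [0,0,6],"angular": [0,0,0]},{"fingers": 0.4,"slide": [0,0,8],"angular": [0,0,0]},{"fingers": 0.4,"slide": [0,0,9],"angular": [0,0,0]},{"fingers": 0.4,"slide": [0,0,9],"angular": [0,0,0]},{"fingers": 0.4,"slide": [0,0,9],"angular": [0,0,0]}]}}

```text
clock: 15.82
tcp_pos: [0.4168, -0.3841, 0.0155]
orientation: [0.0, 0.05, 0.999, -0.0]
wrist_force: [-0.9, 0.2, -1.0]
finger_gap: 0.0561
grip_force: 26.9
```

{"fn": "jog_arm", "kwargs": {"moves": [{"fingers": 0.4,"slide": [0,0,1],"angular": [0,0,0]},{"fingers": 0.4,"slide": [0,0,2],"angular": [0,0,0]},{"fingers": 0.4,"slide": [0,0,2],"angular": [0,0,0]},{"fingers": 0.4,"slide": [0,0,2],"angular": [0,0,0]}]}}

```text
clock: 16.15
tcp_pos: [0.4169, -0.3842, 0.0136]
orientation: [0.0, 0.05, 0.999, -0.0]
wrist_force: [-0.4, -0.1, 1.7]
finger_gap: 0.0564
grip_force: 27.0
```

Mould B is just touching the floor, so I'll release it and rise.

{"fn": "jog_arm", "kwargs": {"moves": [{"fingers": 0.3,"slide": [0,0,0],"angular": [0,0,0]},{"fingers": 0.25,"slide": [0,0,0],"angular": [0,0,0]},{"fingers": 0.2,"slide": [0,0,0],"angular": [0,0,0]},{"fingers": 0.14,"slide": [0,0,0],"angular": [0,0,0]},{"fingers": 0.14,"slide": [0,0,-4],"angular": [0,0,0]},{"fingers": 0.14,"slide": [0,0,-20],"angular": [0,0,0]},{"fingers": 0.14,"slide": [0,0,-50],"angular": [0,0,0]},{"fingers": 0.14,"slide": [0,0,-90],"angular": [0,0,0]},{"fingers": 0.14,"slide": [0,0,-130],"angular": [0,0,0]},{"fingers": 0.14,"slide": [0,0,-170],"angular": [0,0,0]}]}}

```text
clock: 16.98
tcp_pos: [0.4164, -0.3835, 0.1851]
orientation: [-0.0, 0.05, 0.999, 0.0]
wrist_force: [0.2, -0.9, -0.2]
finger_gap: 0.0731
grip_force: 0.0
```

{"fn": "jog_arm", "kwargs": {"moves": [{"fingers": 0.14,"slide": [0,10,-40],"angular": [0,0,0]},{"fingers": 0.14,"slide": [-10,40,-70],"angular": [0,0,0]},{"fingers": 0.14,"slide": [-25,70,-90],"angular": [0,0,0]},{"fingers": 0.14,"slide": [-40,105,-100],"angular": [0,0,0]},{"fingers": 0.14,"slide": [-55,140,-100],"angular": [0,0,0]},{"fingers": 0.14,"slide": [-70,170,-100],"angular": [0,0,0]},{"fingers": 0.14,"slide": [-85,195,-100],"angular": [0,0,0]},{"fingers": 0.14,"slide": [-100,215,-100],"angular": [0,0,0]},{"fingers": 0.14,"slide": [-100,215,-100],"angular": [0,0,0]},{"fingers": 0.14,"slide": [-100,215,-100],"angular": [0,0,0]}]}}

```text
clock: 17.82
tcp_pos: [0.5382, -0.1789, 0.2833]
orientation: [-0.0, 0.049, 0.999, -0.0]
wrist_force: [0.5, -0.9, 0.3]
finger_gap: 0.0736
grip_force: 0.0
```

```bash
python3 - <<'E'
from h import *
np.set_printoptions(precision=4,suppress=True)
Z=dict(gate_pull=.17,gate_stop=.15,hopper_mouth=.31,baking_tray=0,mould_a_center=.013)
for c in("wrist","top","scene"):
    p=shot(c,c+"8.png"); print(c,p["T"][:3,3])
    for n,z in Z.items():
        for r in tip_of(n,p)[:2]: print(n,round(r["p"],2),np.array(r["point"]),atz(p,r["point"],z))
s=get_state(); print(s["clock"],toolT())
E
```

```text
wrist [ 0.4541 -0.1709  0.4162]
gate_stop 0.76 [305.7 333.1] [ 0.6177 -0.1947  0.15  ]
baking_tray 0.84 [109.5 141.7] [ 0.4654 -0.3863  0.    ]
mould_a_center 0.74 [259.4 328.2] [ 0.6902 -0.2599  0.013 ]
mould_a_center 0.66 [116.4 190.4] [ 0.5142 -0.3851  0.013 ]
top [ 0.4394 -0.0996  1.8088]
gate_pull 0.8 [309.3 227. ] [ 0.6231 -0.1077  0.17  ]
hopper_mouth 0.97 [252.3 215.8] [0.6364 0.0308 0.31  ]
hopper_mouth 0.63 [406.5 303.7] [ 0.4197 -0.3378  0.31  ]
baking_tray 0.85 [405.2 286.7] [ 0.4647 -0.3846  0.    ]
mould_a_center 0.71 [172.8 208.5] [0.6997 0.2882 0.013 ]
mould_a_center 0.67 [403.3 269.6] [ 0.5138 -0.3783  0.013 ]
scene [ 1.2007 -0.8567  1.5445]
gate_pull 0.88 [326.3 267.6] [ 0.6288 -0.1006  0.17  ]
gate_pull 0.71 [310.2 350.4] [ 0.749  -0.3317  0.17  ]
gate_stop 0.62 [414.1 232.6] [0.7554 0.1673 0.15  ]
gate_stop 0.59 [302.4 291.6] [ 0.6152 -0.1942  0.15  ]
hopper_mouth 0.61 [355.5 209.8] [0.637  0.0231 0.31  ]
baking_tray 0.82 [226.1 340.4] [ 0.4764 -0.3872  0.    ]
mould_a_center 0.58 [233.5 345.3] [ 0.5103 -0.3901  0.013 ]
18.7167 [[-0.995   0.0997  0.      0.5378]
 [ 0.0997  0.995   0.0001 -0.18  ]
 [-0.      0.0001 -1.      0.2833]
 [ 0.      0.      0.      1.    ]]
```

View pics/wrist8.png

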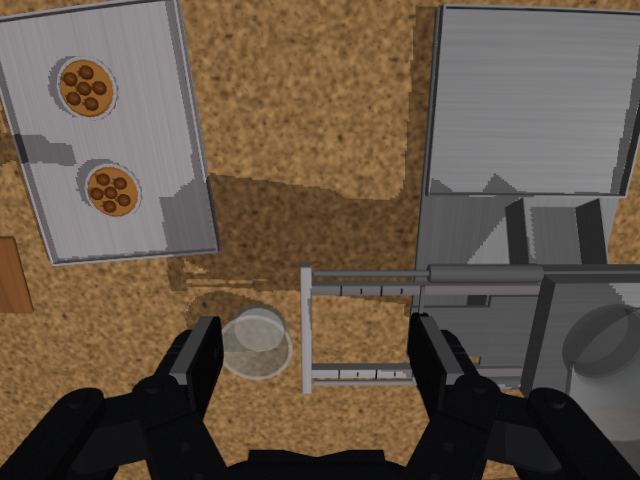

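The wrist view shows both moulds standing in the baking tray at (87,88) and (112,190), and the catch tray is empty. The end stop bar is at about (307,328). The gate pull is hidden behind the right finger, so I'll move above where it should be.

{"fn": "jog_arm", "kwargs": {"moves": [{"fingers": 0.4,"slide": [-20,20,0],"angular": [0,0,0]},{"fingers": 0.4,"slide": [-40,40,0],"angular": [0,0,0]},{"fingers": 0.4,"slide": [-60,60,0],"angular": [0,0,0]},{"fingers": 0.4,"slide": [-75,74,0],"angular": [0,0,0]},{"fingers": 0.4,"slide": [-80,79,10],"angular": [0,0,0]},{"fingers": 0.4,"slide": [-80,79,20],"angular": [0,0,0]},{"fingers": 0.4,"slide": [-80,79,20],"angular": [0,0,0]},{"fingers": 0.4,"slide": [-80,79,20],"angular": [0,0,0]}]}}

```text
clock: 19.38
tcp_pos: [0.6237, -0.1098, 0.2618]
orientation: [-0.002, 0.05, 0.999, 0.0]
wrist_force: [-0.4, -0.0, -0.5]
finger_gap: 0.0512
grip_force: 0.0
```

```bash
python3 - <<'E'
from h import *
np.set_printoptions(precision=4,suppress=True)
p=shot("wrist","wrist9.png"); T=toolT(); Ti=np.linalg.inv(T); print(T,get_state()["finger_gap"])
for n,z in dict(gate_pull=.17,gate_stop=.15).items():
    for r in tip_of(n,p)[:2]: X=atz(p,r["point"],z);print(n,round(r["p"],2),r["point"],X,Ti@np.r_[X,1]*1e3)
E
```

```text
[[-0.9949  0.1009 -0.0017  0.624 ]
 [ 0.1009  0.9949  0.0003 -0.1101]
 [ 0.0017  0.0002 -1.      0.2628]
 [ 0.      0.      0.      1.    ]] 0.05152314634041663
gate_pull 0.8 [318.8, 259.2] [ 0.6267 -0.1084  0.17  ] [  -2.7036    1.9667   92.7702 1000.    ]
gate_stop 0.71 [186.6, 248.7] [ 0.6183 -0.1949  0.15  ] [  -3.102   -84.9678  112.7558 1000.    ]
```

View pics/wrist9.png

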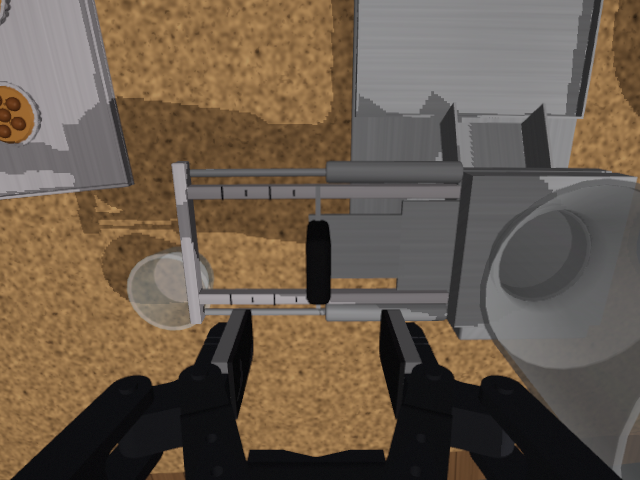

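The pull is centred at about (318,262), between the fingers. I'll descend and close on it gradually.

{"fn": "jog_arm", "kwargs": {"moves": [{"fingers": 0.4,"slide": [-3,1,15],"angular": [0,0,0]},{"fingers": 0.4,"slide": [-3,1,40],"angular": [0,0,0]},{"fingers": 0.4,"slide": [-3,1,65],"angular": [0,0,0]},{"fingers": 0.4,"slide": [-3,1,82],"angular": [0,0,0]},{"fingers": 0.4,"slide": [-3,1,90],"angular": [0,0,0]},{"fingers": 0.4,"slide": [-3,1,92],"angular": [0,0,0]},{"fingers": 0.4,"slide": [-3,1,92],"angular": [0,0,0]},{"fingers": 0.4,"slide": [-3,1,92],"angular": [0,0,0]}], "squeeze": 40}}

```text
clock: 20.2
tcp_pos: [0.629, -0.1092, 0.1729]
orientation: [0.001, 0.05, 0.999, -0.0]
wrist_force: [0.6, -0.2, -0.6]
finger_gap: 0.0508
grip_force: 0.0
```

{"fn": "jog_arm", "kwargs": {"moves": [{"fingers": 0.55,"slide": [0,0,0],"angular": [0,0,0]},{"fingers": 0.65,"slide": [0,0,0],"angular": [0,0,0]},{"fingers": 0.72,"slide": [0,0,0],"angular": [0,0,0]},{"fingers": 0.78,"slide": [0,0,0],"angular": [0,0,0]},{"fingers": 0.9,"slide": [0,0,0],"angular": [0,0,0]},{"fingers": 0.9,"slide": [0,0,0],"angular": [0,0,0]},{"fingers": 0.9,"slide": [0,0,0],"angular": [0,0,0]},{"fingers": 0.9,"slide": [0,0,0],"angular": [0,0,0]}]}}

```text
clock: 20.87
tcp_pos: [0.6285, -0.109, 0.1718]
orientation: [0.0, 0.05, 0.999, -0.0]
wrist_force: [-1.1, -1.5, 4.5]
finger_gap: 0.0137
grip_force: 41.0
```

{"fn": "jog_arm", "kwargs": {"moves": [{"fingers": 0.9,"slide": [0,-2,0],"angular": [0,0,0]},{"fingers": 0.9,"slide": [0,-6,0],"angular": [0,0,0]},{"fingers": 0.9,"slide": [0,-11,0],"angular": [0,0,0]},{"fingers": 0.9,"slide": [0,-16,0],"angular": [0,0,0]},{"fingers": 0.9,"slide": [0,-21,0],"angular": [0,0,0]},{"fingers": 0.9,"slide": [0,-25,0],"angular": [0,0,0]},{"fingers": 0.9,"slide": [0,-28,0],"angular": [0,0,0]},{"fingers": 0.9,"slide": [0,-30,0],"angular": [0,0,0]},{"fingers": 0.9,"slide": [0,-30,0],"angular": [0,0,0]},{"fingers": 0.9,"slide": [0,-30,0],"angular": [0,0,0]}], "squeeze": 50}}

```text
clock: 21.7
tcp_pos: [0.6258, -0.137, 0.1718]
orientation: [0.001, 0.049, 0.999, 0.002]
wrist_force: [1.0, 6.3, 6.3]
finger_gap: 0.0137
grip_force: 50.1
```

```bash
python3 - <<'E'
from h import *
np.set_printoptions(precision=4,suppress=True)
s=get_state(); print(toolT(),s["finger_gap"],s["wrist_force"],s["grip_force"])
for c in("top","scene"):
    p=shot(c,c+"10.png")
    for n,z in dict(gate_pull=.17,gate_stop=.15,mould_a_center=.013,baking_tray=0).items():
        for r in tip_of(n,p)[:2]: print(c,n,round(r["p"],2),r["point"],atz(p,r["point"],z))
s=get_state(); print(s["clock"],s["tcp_pos"],s["finger_gap"],s["wrist_force"])
E
```

```text
[[-0.9951  0.0986  0.0015  0.6258]
 [ 0.0986  0.9951  0.003  -0.137 ]
 [-0.0012  0.0031 -1.      0.1718]
 [ 0.      0.      0.      1.    ]] 0.01370105633921144 [0.9862 6.2613 6.3074] 50.096606612205505
top gate_pull 0.42 [337.5, 227.5] [ 0.6209 -0.1823  0.17  ]
top gate_stop 0.57 [339.7, 228.6] [ 0.6201 -0.1892  0.15  ]
top mould_a_center 0.79 [403.1, 268.0] [ 0.5185 -0.3778  0.013 ]
top baking_tray 0.68 [404.6, 287.6] [ 0.4622 -0.3828  0.    ]
scene gate_pull 0.72 [316.5, 273.8] [ 0.6192 -0.1338  0.17  ]
scene gate_stop 0.62 [304.3, 290.9] [ 0.6181 -0.1892  0.15  ]
scene mould_a_center 0.74 [234.5, 344.6] [ 0.5111 -0.3867  0.013 ]
scene mould_a_center 0.18 [355.5, 272.5] [0.6479 0.025  0.013 ]
scene baking_tray 0.89 [225.1, 338.3] [ 0.4695 -0.3838  0.    ]
22.2 [ 0.6258 -0.1368  0.1718] 0.013200586347045563 [0.1758 5.787  3.8688]
```

The gate is at about 28 mm, and the 6–7 N pull fits the springs. I'll nudge it 2 mm further and hold.

{"fn": "jog_arm", "kwargs": {"moves": [{"fingers": 0.9,"slide": [0,-1,0],"angular": [0,0,0]},{"fingers": 0.9,"slide": [0,-2,0],"angular": [0,0,0]},{"fingers": 0.9,"slide": [0,-2,0],"angular": [0,0,0]},{"fingers": 0.9,"slide": [0,-2,0],"angular": [0,0,0]},{"fingers": 0.9,"slide": [0,-2,0],"angular": [0,0,0]},{"fingers": 0.9,"slide": [0,-2,0],"angular": [0,0,0]},{"fingers": 0.9,"slide": [0,-2,0],"angular": [0,0,0]},{"fingers": 0.9,"slide": [0,-2,0],"angular": [0,0,0]},{"fingers": 0.9,"slide": [0,-2,0],"angular": [0,0,0]},{"fingers": 0.9,"slide": [0,-2,0],"angular": [0,0,0]}]}}

```text
clock: 23.03
tcp_pos: [0.6256, -0.1388, 0.1718]
orientation: [0.001, 0.049, 0.999, 0.002]
wrist_force: [0.5, 6.5, 4.8]
finger_gap: 0.0136
grip_force: 50.1
```

```bash
python3 - <<'E'
from h import *
np.set_printoptions(precision=4,suppress=True)
p=shot("wrist","wrist11.png"); Ti=np.linalg.inv(toolT()); s=get_state(); print(s["clock"],s["tcp_pos"],s["finger_gap"],s["wrist_force"],s["grip_force"])
for n,z in dict(gate_pull=.17,gate_stop=.15).items():
    for r in tip_of(n,p)[:2]: X=atz(p,r["point"],z);print(n,round(r["p"],2),r["point"],X,Ti@np.r_[X,1]*1e3)
E
```

```text
23.0833 [ 0.6256 -0.1387  0.1718] 0.013186408374356383 [1.3801 6.944  4.9985] 50.115036964416504
gate_pull 0.94 [315.1, 332.3] [ 0.6243 -0.1391  0.17  ] [   1.3122   -0.4721    1.8233 1000.    ]
gate_stop 0.85 [188.4, 305.5] [ 0.6177 -0.1942  0.15  ] [   2.4152  -56.0428   21.6381 1000.    ]
```

Pull and stop bar are now about 56 mm apart, which puts the gate at 30 mm. It is steady at about 7 N.

```bash
python3 -c "
from workcell import *
print(hand_in())"
```

```text
the job is handed in; nothing more can be done
None
```

Both moulds stand level in the baking tray, and the gripper is holding the gate steady at about 30 mm (half travel, about 7 N of spring pull). The job is handed in, but no verdict came back.

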